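# Bring a V-head under an overhanging tube and jack it up to touch

## Task

The overhanging copper tube needs a prop before it is tacked: turn the revolving rack until the red V-head faces out through the open front of its yellow guard, take the head, and lay it squarely on the steel platform of the blue screw jack with its rubber V centred beneath the tube. The rack only lets you hold the head by its V end, so put it down and take it by its tail to slide it in under the tube. Let go, then turn the jack's red knob until the V just touches the tube without noticeably lifting it (a couple of millimetres at most), and leave the other heads in the rack and everything else on the bench where they are.

Things in the scene. Friction and masses are not known exactly. Their poses are not given: they have to be found in the camera images.
- v_head: The wanted jack head: red painted bar, 130 long (x) x 40 wide (y), about 0.4 kg. Origin: centre of its underside; +x points to its V end. Tail part (x -65 to +23) is 26 high; head block (x +23 to +65) is 34 high and carries a black rubber V whose two plates rise to 45 at x 23 and 61; the groove runs along y. Loose; starts in its rack pocket with the V end outward, underside 35 above the bench.
- v_seat (a point): Bottom line of the V groove on the V-head, at x +42, y 0, z 36 in its frame. The tube (42 diameter) resting in the V has its underside about 2 mm above this point.
- v_tail (a point): Point on the top of the V-head's tail, x -48, y 0, z 26 in its frame: grip the 40 mm width here to slide it under the tube.
- flat_head: Blue head of the same 130 x 40 outline with a flat block 46 high at its +x end. Origin: centre of underside. Leave it in its rack pocket.
- fork_head: Green head of the same outline with two upright steel cheeks (to 48 high) at its +x end. Origin: centre of underside. Leave it in its rack pocket.
- rack_base: Fixed base of the revolving rack. Origin on the rack's vertical axis at bench level. Its -x side is the open front, turned roughly to the robot. Over the whole +x half stands a fixed yellow wire guard, radius 195, top of the wires 111 above the bench (clear height 102 below), reaching inward to radius 80: heads under it cannot be taken out.
- rack_front (a point): Fixed point in the open front, 137 from the rack's axis, where the V end of a head stands when its pocket faces out.
- rack_grip (a point): On the rack's vertical axis, 142 above the bench, in the middle of the red bar handle of the rotor (60 long x 15 wide x 36 high, z 120 to 156). The point's x axis runs along the bar and turns with the rotor. Turning the bar turns the whole rotor (disc radius 120, top 35 above the bench) either way without limit; stiff friction 0.12 N m, it stays where it is left.
- v_pocket (a point): Point of the rotor 137 from the axis, on the centre line of the V-head's pocket, at disc height: the pocket faces the front when this is at rack_front. Each pocket is two upright steel cheeks 24 high, 2 mm either side of the head, radius 39 to 95, so only the V end (radius 118 to 160, overhanging the disc) can be gripped across its 40 mm width.
- flat_pocket (a point): The same point for the blue flat head's pocket (42 mm outward of that head's origin).
- fork_pocket (a point): The same point for the green fork head's pocket (42 mm outward of that head's origin).
- jack: Fixed blue screw jack. Origin: centre of its underside on the bench. Base 130 (x) x 110 (y) x 24; an arm carries the knob gearbox (58 square, top 44) centred at x -10, y +135. The tube crosses above at x +20, parallel to the jack's y. The head goes in from the jack's -x side.
- platform: Steel platform of the jack, 110 (x) x 100 (y) x 12. Origin: centre of its top face; axes as the jack's. Top 85 above the bench with the knob at 0; rises 10 mm per radian of the knob, 45 mm at most.
- jack_knob (a joint): Angle of the jack's red knob, rad, 0 to 4.5; it grows as the knob is turned clockwise seen from above, and the platform rises 10 mm per rad. Stiff (0.3 N m), stays where it is left. Starts a little above 0.
- jack_knob_grip (a point): On the knob's vertical axis, 75 above the bench, in the middle of its bar (56 long x 15 wide x 36 high, z 55 to 91). The point's x axis runs along the bar and turns with it.
- tube: Copper tube, 42 diameter, lying along its own y (the jack's y), held level by a yellow sprung clamp on the stand's post beyond the jack's -y side. Origin on the tube's axis above jack x +20, y 0; its free end is at y +50, the clamp at y -187 to -232. It springs straight up when pushed from below: about 1.5 N per mm. Its height varies a few mm between starts.
- tube_touch (a point): Lowest point of the tube's skin over the jack's middle line, where the V must touch; 21 mm below the tube's axis. Axes as the tube's.
- stand: Fixed stand of the tube: base 110 square, round post 28 diameter, 267 high. Origin: centre of underside. An obstacle.
- grease_tin: Loose low tin, 64 diameter, 55 high, in the free part of the bench before the robot. Origin: centre of underside. Leave alone.
- oil_bottle: Loose green bottle with a blue cap, 54 diameter, 170 high. Origin: centre of underside. Leave alone.
- paint_tin: Loose tin, 90 diameter, 110 high, at the back. Origin: centre of underside. Leave alone.
- hammer: Loose hammer, 280 long along its x, at the back. Leave alone.
- screwdriver: Loose screwdriver, 200 long along its x, at the right. Leave alone.
- steel_bar: Loose steel bar 150 x 40 x 25, at the left. Leave alone.

How it is judged:
By the outcome, as a careful person would: the job done as asked, in the order asked, and still so for the second after the job is handed in, with the robot touching nothing.
It also fails if it takes over 72 s, if anything falls off the work surface, if the arm or the gripper's body presses on something with over 40 N, if the wrist force passes 120 N, or if a joint passes its speed limit or range.

## Robot

A 6-joint arm with a two-finger parallel gripper is mounted at the origin on the work surface. World frame = base frame: x ahead of the robot, y to its left, z up, the work surface at z = 0. Lengths are in m, angles in rad, forces in N, time in s.
With the tool pointing down it reaches from about 0.325 to 0.9 m from the base axis. Payload 6.1 kg.
Tool frame: the origin (TCP) lies midway between the tips of the shut fingers; the grasp point (between the pads) lies 19 mm behind it; z points along the fingers, y is the line along which they close (so a half turn about z gives the same grasp; the last joint's range is limited). The gripper opens to 85 mm and grips with 20 to 120 N. Pads are 22 mm wide; open, the fingers measure 114 mm over their backs; the gripper's body (76 mm by 85 mm) begins 54 mm behind the grasp point. The pads swing forward as they close: fully open they stand 13 mm farther back than shut.
Start: joints at [-1.34, 0.22, 1.526, -0, 1.395, -0.126], TCP at [0.218, -0.586, 0.231] pointing down, gripper open.
Joint ranges: [-2.98, 2.98], [-0.91, 2.08], [0.09, 2.57], [-1.24, 4.39], [0.2, 2.65], [-2.68, 2.68]. Speed limits (rad/s): [2.57, 2.57, 3.01, 3.14, 3.14, 3.14].

## Interface

Orientations are given as [roll, pitch, yaw] about the fixed x, y, z axes, in that order (R = Rz(yaw) Ry(pitch) Rx(roll)).
In Python, from plant import manip gives the robot as it stands. Calls block until the motion is done:
- manip.movep(position, orientation): joint-space move of the TCP to a pose.
- manip.move_l(position, feed=0.15, rotation=None, max_force=None): straight line of the TCP; rotation=None keeps the orientation; feed is the mean speed in m/s. With max_force (N) it stops when the force on the tool has changed by that much, and returns True; else False.
- manip.set_joints(angles): joint-space move.
- manip.gripper_to(opening, f_grip=None): finger opening in m; f_grip is the grip in N (None keeps the last); returns when the fingers have stopped.
- manip.hold(seconds).
- manip.inverse_kinematics(position, orientation): joint angles nearest the present ones, or None.
- manip.observe(): the state.
- manip.get_image(name): name is "scene" or "top"; returns (picture, depth): 480x640x3 uint8, red, green, blue; 480x640 float32, m along the optical axis (not along the pixel's ray), 0 where there is no reading.
- manip.get_calibration(name): a dict with "intrinsics" (3x3 intrinsics, pixels), "dist_coeffs" ([k1, k2, p1, p2, k3] as OpenCV has them; the pictures are not rectified), "world_from_camera" (4x4, takes a point from camera to world coordinates). Camera axes: x right, y down, z forward; pixel columns grow to the right and rows downward; lengths in m; the calibration is good to about 2 mm. A picture is of the moment at which its call begins. get_calibration takes no time and is no camera call.
A pose or a line that the arm cannot do raises manip.Unreachable and nothing moves.
- manip.job_done(): hands the job in; it is judged then, once.
The state is a dict: "time_s": time; "q": joint angles; "joint_velocities": joint speeds; "joint_torque": joint torques, N m; "eef_pos": TCP position; "tcp_rot": TCP orientation; "ft_force": force on the tool from outside, world axes, zero at the start; "torque": the same for the moment, N m; "opening": finger opening in m; "grasp_force": force on a finger pad.
Only numpy, scipy, OpenCV 4.12 (cv2) and the standard library are available. Lean on these libraries where they do the work, as an engineer would, in place of code of your own. Each camera call takes 0.05 s, during which the arm holds its last target. There are 200 camera calls.

## Working session

There is one attempt and no reset: what is moved stays moved. The work goes in short steps, each a Python script; the robot and the scene stay as the last script left them, time stands still between calls to the robot, and variables do not carry over. Pictures are saved under pics/ and viewed, at most 10 in all, crops included, and the job is handed in when it is done.

```bash
ls; mkdir -p pics; python3 - <<'E'
from plant import manip
import cv2,numpy as np
for n in("scene","top"):
    im,d=manip.get_image(n); cv2.imwrite(f"pics/{n}0.png",im[:,:,::-1]); np.savez(f"{n}0.npz",im=im,d=d)
    c=manip.get_calibration(n); print(n,c["intrinsics"],c["dist_coeffs"],np.round(c["world_from_camera"],3), (d==0).mean())
print(manip.observe())
E
```

```text
pics
plant.py
scene [[530.73410866   0.         318.26771428]
 [  0.         530.73410866 240.1699292 ]
 [  0.           0.           1.        ]] [-0.1497921  0.         0.         0.         0.       ] [[ 0.348  0.754 -0.556  1.25 ]
 [ 0.937 -0.276  0.212 -0.259]
 [ 0.006 -0.595 -0.803  1.151]
 [ 0.     0.     0.     1.   ]] 0.0040494791666666665
top [[528.93683568   0.         318.21450434]
 [  0.         528.93683568 240.18845708]
 [  0.           0.           1.        ]] [-0.01357655  0.          0.          0.          0.        ] [[ 0.02  -0.993  0.115  0.41 ]
 [-1.    -0.02   0.005 -0.013]
 [-0.003 -0.115 -0.993  1.458]
 [ 0.     0.     0.     1.   ]] 0.004169921875
{'time_s': 0.1, 'q': array([-1.34008199e+00,  2.21144907e-01,  1.52748009e+00, -3.58822780e-05,
        1.39469028e+00, -1.26088106e-01]), 'joint_velocities': array([ 6.16888147e-05, -3.08896831e-04, -3.11534086e-03,  1.33032814e-03,
        2.56802282e-04,  1.69554702e-03]), 'joint_torque': array([ 2.74860722e-03, -4.98238599e+01, -3.90546906e+01, -4.70563441e-05,
        5.59886335e-03, -9.40949292e-07]), 'eef_pos': array([ 0.21816916, -0.58511584,  0.23031888]), 'tcp_rot': array([-3.13987926e+00, -1.81591478e-04,  3.56808605e-01]), 'ft_force': array([-0.16628789, -0.25569764, -0.14160254]), 'torque': array([ 0.01944458, -0.06812664, -0.01249096]), 'grasp_force': 0.0, 'opening': 0.0850639541114094}
```

View pics/top0.png

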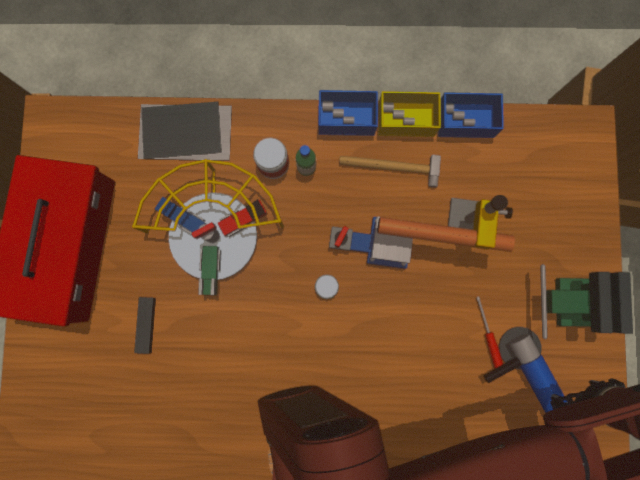

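View pics/scene0.png

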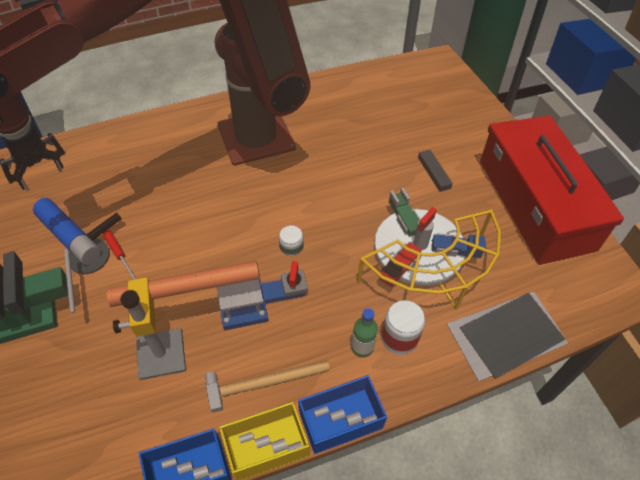

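The top view shows the rack axis at about (212,236), with the red V-head at (236,222) under the guard and the green head at (209,268) facing the front. The jack platform is at (390,250), its knob at (341,238), and the tube runs from (380,228) to (515,243). In the scene view the knob is at (294,272) and the platform at (240,290).

```bash
cat > h.py <<'E'
import numpy as np,cv2
from plant import manip
def world(n,d):
    c=manip.get_calibration(n); v,u=np.mgrid[0:480,0:640]
    p=cv2.undistortPoints(np.stack([u,v],-1).reshape(-1,1,2).astype(float),c["intrinsics"],np.array(c["dist_coeffs"])).reshape(480,640,2)
    P=np.dstack([p*d[...,None],d]); T=c["world_from_camera"]
    W=P@T[:3,:3].T+T[:3,3]; W[d==0]=np.nan; return W
def mask(im,name):
    h=cv2.cvtColor(im,cv2.COLOR_RGB2HSV).astype(int); H,S,V=h[...,0],h[...,1],h[...,2]
    return {"red":((H<6)|(H>174))&(S>170)&(V>60),"blue":(H>100)&(H<125)&(S>120)&(V>40),"grey":(S<50)&(V>80),
     "copper":(H>=5)&(H<14)&(S>120)&(V>90),"yellow":(H>20)&(H<32)&(S>150),"green":(H>45)&(H<90)&(S>60)}[name]
def sel(W,m,lo,hi):
    with np.errstate(invalid='ignore'):
        k=m&np.all((W>np.array(lo))&(W<np.array(hi)),-1)
    return W[k]
def rect(p):
    (c,s,a)=cv2.minAreaRect((p[:,:2]*1000).astype(np.float32)); return np.round(c,1),np.round(s,1),round(a,1)
E
python3 - <<'E'
from h import *
for n in("top","scene"):
    z=np.load(n+"0.npz"); W=world(n,z["d"]); im=z["im"]
    print(n)
    def show(l,p):
        if len(p)<5: print(l,len(p));return
        print(l,len(p),"mean",np.round(p.mean(0)*1000,1),"z5/50/95",np.round(np.percentile(p[:,2],[5,50,95])*1000,1),"rect",*rect(p))
    if n=="top":
        for nm,(u,v) in dict(axis=(212,242),vh=(236,222),bar=(204,231),plat=(390,252),knob=(341,236),tube0=(385,228),tube1=(470,238),tin=(326,287),bottle=(305,150),steelbar=(145,325),bench=(300,330),post=(498,203)).items(): print(nm,np.round(W[v,u]*1000,1))
    R=([.25,.1,.0],[.75,.6,.3])
    J=([.25,-.25,0],[.6,.1,.3])
    g=lambda b,lo,hi:([b[0][0],b[0][1],lo],[b[1][0],b[1][1],hi])
    show("disc",sel(W,mask(im,"grey"),*g(R,.028,.042)))
    show("bar",sel(W,mask(im,"red"),*g(R,.14,.17)))
    show("vhead",sel(W,mask(im,"red"),*g(R,.05,.08)))
    show("guard",sel(W,mask(im,"yellow"),*g(R,.085,.13)))
    show("plat",sel(W,mask(im,"grey"),*g(J,.075,.1)))
    show("knob",sel(W,mask(im,"red"),*g(J,.08,.11)))
    t=sel(W,mask(im,"copper"),[.25,-.35,.11],[.6,.1,.3]); show("tube",t)
    show("jackblue",sel(W,mask(im,"blue"),*g(J,.012,.06)))
E
```

```text
top
axis [561.3 277.6  52.1]
vh [608.4 206.3 107.7]
bar [577.6 277.9 153. ]
plat [ 540.1 -193.8   90.8]
knob [579.8 -66.1  87.4]
tube0 [ 589.6 -169.1  183.9]
tube1 [ 568.8 -374.8  186.6]
tin [447.4 -29.8  49.7]
bottle [784.5  30.3 170.5]
steelbar [336.4 454.9  22.2]
bench [ 3.306e+02  3.830e+01 -1.000e-01]
post [ 640.6 -417.1  267.5]
disc 3424 mean [571.5 279.3  34.1] z5/50/95 [29.5 34.1 39. ] rect [578.9 284.4] [238.3 232.5] 30.4
bar 1325 mean [619.2 559.3 152.5] z5/50/95 [143.7 153.2 158. ] rect [580.1 427.6] [344.7 326.1] 90.0
vhead 461 mean [621.3 278.3  61.3] z5/50/95 [55.1 60.5 73.2] rect [564.3 369.2] [441.4 275.4] 82.5
guard 1315 mean [664.1 291.8 108.7] z5/50/95 [104.  108.8 113.4] rect [671.6 291.6] [164.4 376.6] 3.5
plat 842 mean [ 548.8 -197.3   87.2] z5/50/95 [82.5 87.3 91.8] rect [ 552. -199.] [98.6 67.1] 82.1
knob 100 mean [576.5 -65.2  89.9] z5/50/95 [85.8 90.  93.4] rect [577.6 -65.7] [13.  50.8] 64.4
tube 1117 mean [ 581.4 -262.1  183.1] z5/50/95 [173.3 184.1 189.7] rect [ 586.1 -252.4] [198.3  40.5] 83.7
jackblue 155 mean [ 573.8 -122.7   22.8] z5/50/95 [19.2 22.7 
[... 158 characters left out ...]
mean [624.8 556.6 152.8] z5/50/95 [142.3 154.2 158.6] rect [576.3 427.4] [345.  342.2] 90.0
vhead 872 mean [619.4 481.7  64.1] z5/50/95 [51.8 62.8 77.9] rect [592.8 368.6] [462.6 297.4] 89.9
guard 882 mean [669.2 280.6 110. ] z5/50/95 [106.5 110.1 113.5] rect [669.7 290.4] [164.3 375.9] 2.5
plat 465 mean [ 583.9 -204.8   89.6] z5/50/95 [86.2 89.5 92.9] rect [ 584.4 -202.4] [97.2 36.5] 84.2
knob 103 mean [579.  -66.2  91.3] z5/50/95 [87.6 91.4 94.5] rect [577.9 -65.7] [15.2 50.2] 64.1
tube 1037 mean [ 587.6 -276.4  185. ] z5/50/95 [171.2 186.6 191.1] rect [ 584.8 -251.7] [197.1  39.2] 86.5
jackblue 160 mean [ 578.  -126.6   24.2] z5/50/95 [20.4 24.3 28.2] rect [ 573.4 -124.4] [44.4 42.9] 85.2
```

```bash
cat >> h.py <<'E'
def grab(n,k=4):
    ims=[manip.get_image(n) for _ in range(k)]
    D=np.stack([d for _,d in ims]); D[D==0]=np.nan
    import warnings; warnings.simplefilter("ignore")
    d=np.nan_to_num(np.nanmean(D,0)); d[np.nanmax(D,0)-np.nanmin(D,0)>.03]=0
    return np.mean([i for i,_ in ims],0).astype(np.uint8),d,world(n,d)
from scipy.optimize import least_squares
def tubefit(W,im):
    t=sel(W,mask(im,"copper"),[.5,-.36,.15],[.66,-.13,.2])
    f=lambda p:np.hypot((t[:,0]-p[0]-p[1]*(t[:,1]+.2))*np.cos(np.arctan(p[1])),t[:,2]-p[2]-p[3]*(t[:,1]+.2))-.021
    r=least_squares(f,[.59,.08,.165,0],loss="soft_l1",f_scale=.003); return r.x,t[:,1].max(),len(t)
E
python3 - <<'E'
from h import *
for n in("top","scene"):
    im,d,W=grab(n); print(n)
    np.savez(n+"1.npz",im=im,d=d)
    def show(l,p):
        print(l,len(p),"z5/50/95",np.round(np.percentile(p[:,2],[5,50,95])*1000,1),"rect",*rect(p))
    A=np.array([.579,.284])
    rr=np.hypot(W[...,0]-A[0],W[...,1]-A[1])
    dk=sel(W,mask(im,"grey")&(rr<.13),[0,0,.028],[1,1,.042])
    c,r=cv2.minEnclosingCircle((dk[:,:2]*1000).astype(np.float32)); print("disc",c,r,np.median(dk[:,2]))
    show("bar",sel(W,mask(im,"red")&(rr<.05),[0,0,.14],[1,1,.17]))
    show("vtail",sel(W,mask(im,"red")&(rr<.13)&(rr>.03),[0,0,.05],[1,1,.066]))
    show("green",sel(W,mask(im,"green")&(rr<.17)&(rr>.03),[0,0,.05],[1,1,.066]))
    show("blue",sel(W,mask(im,"blue")&(rr<.13)&(rr>.03),[0,0,.05],[1,1,.066]))
    g=sel(W,mask(im,"yellow")&(rr<.23)&(rr>.17),[0,0,.09],[1,1,.13])
    f=least_squares(lambda p:np.hypot(g[:,0]-p[0],g[:,1]-p[1])-p[2],[*A,.19],loss="soft_l1",f_scale=.002).x
    a=np.degrees(np.arctan2(g[:,1]-f[1],g[:,0]-f[0])); print("guard",np.round(f*1000,1),"ang",np.round([a.min(),a.max()],1),np.mean([a.min(),a.max()]))
    p=sel(W,mask(im,"grey"),[.48,-.28,.08],[.66,-.12,.097]); show("plat",p)
    show("knob",sel(W,mask(im,"red"),[.5,-.12,.08],[.64,-.02,.11]))
    print("tube",np.round(tubefit(W,im),4) if 0 else tubefit(W,im))
    show("jb",sel(W,mask(im,"blue"),[.45,-.3,.015],[.66,-.0,.05]))
    gb=sel(W,mask(im,"grey"),[.5,-.13,.036],[.64,-.02,.052]); show("gearbox",gb)
    print("bench",np.median(sel(W,np.ones((480,640),bool),[.3,0,-.02],[.35,.2,.02])[:,2]))
E
```

```text
top
disc (580.93310546875, 281.1725158691406) 119.75989532470703 0.03405410859891378
bar 117 z5/50/95 [152.5 154.9 156.9] rect [580.4 280.8] [13.  56.2] 29.6
vtail 368 z5/50/95 [57.4 60.  62.4] rect [618.1 217.3] [38.8 84.4] 28.8
green 546 z5/50/95 [57.6 60.2 64.5] rect [486.3 280.6] [122.6  38.9] 2.9
blue 156 z5/50/95 [57.9 60.  62.1] rect [620.5 349.5] [77.1 30.2] 60.4
guard [581.2 281.8 187. ] ang [-81.1  87.9] 3.3910345731640064
plat 897 z5/50/95 [85.  87.3 89.7] rect [ 572.6 -201.7] [ 98.4 108.4] 83.0
knob 109 z5/50/95 [86.9 89.7 92.2] rect [579.4 -66.6] [12.9 54.7] 64.5
tube (array([5.94067880e-01, 1.20144835e-01, 1.66015477e-01, 3.99341521e-04]), np.float64(-0.15432131757425555), 1409)
jb 185 z5/50/95 [20.4 22.7 25.5] rect [ 572.9 -123.3] [47.6 41.1] 84.9
gearbox 208 z5/50/95 [40.5 42.9 45.3] rect [579.6 -67.8] [56.1 53.6] 82.6
bench -0.0011373773334348858
scene
disc (580.299560546875, 280.03875732421875) 120.3773193359375 0.0355825059728585
bar 112 z5/50/95 [151.2 156.1 158.3] rect [582.3 281.7] [13.3 58. ] 31.1
vtail 226 z5/50/95 [58.9 61.1 62.9] rect [617.2 218.7] [36.9 80.8] 31.1
green 370 z5/50/95 [59.7 61.6 65. ] rect [487.4 281. ] [126.6  39. ] 0.2Traceback (most recent call last):
  File "<stdin>", line 14, in <module>
  File "<stdin>", line 6, in show
    return _quantile_unchecked(
        a, q, axis, out, overwrite_input, method, keepdims, weights)
    return _ureduce(a,
                    func=_quantile_ureduce_func,
    ...<5 lines>...
                    overwrite_input=overwrite_input,
                    method=method)
    r = func(a, **kwargs)
    result = _quantile(arr,
                       quantiles=q,
    ...<2 lines>...
                       out=out,
                       weights=wgt)
    slices_having_nans = np.isnan(arr[-1, ...])
                                  ~~~^^^^^^^^^
IndexError: index -1 is out of bounds for axis 0 with size 0
```

```bash
cat >> h.py <<'E'
pi=np.pi
def st(): o=manip.observe(); print("t",round(o["time_s"],2),"p",np.round(o["eef_pos"],4),"rot",np.round(o["tcp_rot"],3),"F",np.round(o["ft_force"],1),"op",round(o["opening"],4),"gf",round(o["grasp_force"],1),"q6",round(o["q"][5],2)); return o
D=np.radians
E
python3 - <<'E'
from h import *
st()
im,d,W=grab("scene",3)
def show(l,p): print(l,len(p),"z50",np.round(np.median(p[:,2])*1000,1),"rect",*rect(p))
rr=np.hypot(W[...,0]-.581,W[...,1]-.281)
g=sel(W,mask(im,"yellow")&(rr<.23)&(rr>.17),[0,0,.09],[1,1,.13])
a=np.degrees(np.arctan2(g[:,1]-.281,g[:,0]-.581)); print("guard",a.min(),a.max())
show("plat",sel(W,mask(im,"grey"),[.48,-.28,.08],[.66,-.12,.097]))
show("knob",sel(W,mask(im,"red"),[.5,-.12,.08],[.64,-.02,.11]))
print("tube",tubefit(W,im))
show("gearbox",sel(W,mask(im,"grey"),[.5,-.13,.036],[.64,-.02,.052]))
print("bench",np.median(sel(W,np.ones((480,640),bool),[.3,0,-.02],[.35,.2,.02])[:,2]))
manip.movep([.42,-.1,.30],[pi,0,D(60)]); st()
manip.movep([.581,.281,.22],[pi,0,D(120)]); manip.gripper_to(.05); st()
manip.move_l([.581,.281,.125],.15,max_force=15); manip.gripper_to(.0,60); st()
E
```

```text
t 0.5 p [ 0.2183 -0.5856  0.2313] rot [-3.142  0.     0.357] F [ 0.6 -0.1  0.3] op 0.0854 gf 0.0 q6 -0.13
guard -80.16854694719592 87.05283371999266
plat 998 z50 89.5 rect [ 597.4 -204.7] [99. 61.] 83.7
knob 134 z50 90.7 rect [581.  -67.4] [15.1 54.6] 64.4
tube (array([ 0.59271944,  0.12661342,  0.16768494, -0.00606358]), np.float64(-0.1532655762116052), 1758)
gearbox 280 z50 44.0 rect [581.5 -68.4] [55.  57.3] 81.9
bench 0.0005214024523713112
t 2.57 p [ 0.42   -0.1007  0.2999] rot [-3.141  0.     1.046] F [-0.3 -1.  -0.3] op 0.0855 gf 0.0 q6 0.11
t 4.57 p [0.5811 0.2807 0.2202] rot [3.141 0.    2.094] F [ 0.3 -0.5  0.5] op 0.0499 gf 0.0 q6 -0.2
t 5.76 p [0.5812 0.2809 0.1266] rot [3.141 0.    2.094] F [-3.8 -1.7  5.8] op 0.0136 gf 61.6 q6 -0.2
```

```bash
python3 - <<'E'
from h import *
p=manip.observe()["eef_pos"]
for a in (81,42,3.3):
    manip.move_l(p,.15,rotation=[pi,0,D(a)]); 
st()
manip.gripper_to(.05); 
manip.move_l([.581,.281,.23],.2); st()
manip.movep([.42,.12,.30],[pi,0,D(3)])
im,d,W=grab("top",3); cv2.imwrite("pics/top2.png",im[150:400,100:500,::-1].repeat(2,0).repeat(2,1)[:, :800])
rr=np.hypot(W[...,0]-.581,W[...,1]-.281)
v=sel(W,mask(im,"red")&(rr<.17)&(rr>.035),[0,0,.05],[1,1,.066]); print("top",len(v),rect(v))
v=sel(W,mask(im,"red")&(rr<.17)&(rr>.035),[0,0,.045],[1,1,.09]);print(rect(v))
im,d,W=grab("scene",3)
rr=np.hypot(W[...,0]-.581,W[...,1]-.281)
v=sel(W,mask(im,"red")&(rr<.17)&(rr>.035),[0,0,.05],[1,1,.066]); print("scene",len(v),rect(v)); v=sel(W,mask(im,"red")&(rr<.17)&(rr>.035),[0,0,.045],[1,1,.09]);print(rect(v))
st()
E
```

```text
t 8.25 p [0.579  0.282  0.1266] rot [-3.14   0.004  0.06 ] F [-10.8   2.5   3.1] op 0.014 gf 61.3 q6 1.84
t 9.35 p [0.5805 0.2808 0.2289] rot [3.141e+00 1.000e-03 5.800e-02] F [-0.7 -0.3 -0.5] op 0.0499 gf 0.0 q6 1.84
top 265 (array([521.9, 278.4]), array([51.6, 35.6]), 2.5)
(array([521.9, 278.4]), array([51.6, 35.6]), 2.5)
scene 343 (array([504.5, 275.5]), array([87.2, 40.8]), 2.8)
(array([503.3, 275.4]), array([89.6, 40.8]), 2.8)
t 10.59 p [0.4203 0.1204 0.2995] rot [3.142e+00 1.000e-03 5.300e-02] F [ 0.4 -0.4  0. ] op 0.0498 gf 0.0 q6 1.62
```

View pics/top2.png

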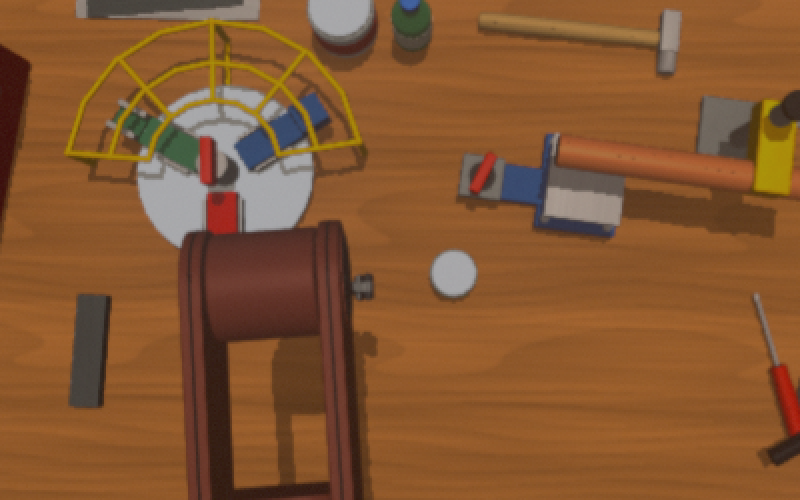

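The top view shows the red head at crop (222,213) facing front, with its V end hidden by the arm. The green and blue heads are under the guard. I'll grip the V end next and carry it to the free bench in front of the jack.

```bash
python3 - <<'E'
from h import *
manip.movep([.443,.2728,.14],[pi,0,D(3)]); manip.gripper_to(.075)
print(manip.move_l([.443,.2728,.036],.12,max_force=12)); st()
manip.gripper_to(0,60); st()
manip.move_l([.443,.2728,.15],.12); o=st()
# turn round: head yaw 183 -> -7 (tool 3 -> 173)
y=D(173); h=np.array([np.cos(D(-7)),np.sin(D(-7))])
g=np.array([.41,-.20])+.042*h
manip.movep([.40,.10,.20],[pi,0,D(90)]); 
manip.movep([*g,.13],[pi,0,y]); st()
manip.move_l([*g,.03],.15)
print(manip.move_l([*g,-.004],.04,max_force=5)); st()
manip.gripper_to(.07); st()
manip.move_l([*g,.14],.2)
manip.movep([.33,.05,.25],[pi,0,y]); st()
for n in("top","scene"):
    im,d,W=grab(n,3); cv2.imwrite(f"pics/{n}3.png",im[:,:,::-1])
    v=sel(W,mask(im,"red"),[.25,-.29,.012],[.5,-.1,.05]); t=v[v[:,2]<.031]; print(n,rect(v),rect(t),np.median(t[:,2]))
E
```

```text
False
t 12.87 p [0.4437 0.2731 0.0367] rot [-3.141e+00 -1.000e-03  5.200e-02] F [-0.6 -0.3  0.5] op 0.0752 gf 0.0 q6 1.92
t 13.28 p [0.4436 0.2732 0.037 ] rot [-3.141e+00 -1.000e-03  5.200e-02] F [-1.6 -0.6  6. ] op 0.0394 gf 60.0 q6 1.92
t 14.38 p [0.4423 0.2725 0.1489] rot [3.141e+00 2.000e-03 5.200e-02] F [-0.5  0.2 -5.4] op 0.0392 gf 60.5 q6 1.92
t 17.82 p [ 0.4519 -0.2047  0.1301] rot [3.141 0.    3.019] F [-0.7  0.6 -5. ] op 0.0393 gf 60.6 q6 -2.03
True
t 19.31 p [ 0.4514 -0.2048  0.002 ] rot [ 3.141e+00 -1.000e-03  3.019e+00] F [-2.   0.5  5.4] op 0.0393 gf 61.8 q6 -2.03
t 19.72 p [ 0.4503 -0.2041  0.0009] rot [ 3.140e+00 -3.000e-03  3.019e+00] F [-0.2  0.6  0.6] op 0.0701 gf 0.0 q6 -2.03
t 21.72 p [0.3302 0.0496 0.2494] rot [-3.141e+00 -1.000e-03  3.019e+00] F [ 0.2 -0.4  0.5] op 0.0699 gf 0.0 q6 -1.54
top (array([ 410.5, -199.4]), array([ 37.6, 126. ]), 84.2) (array([ 390. , -197.2]), array([37.6, 84.7]), 83.5) 0.0248121552059134
scene (array([ 410.3, -200.2]), array([ 37.7, 127.5]), 83.7) (array([ 383.2, -197.5]), array([37.7, 73.1]), 84.2) 0.026486792568865214
```

```bash
python3 - <<'E'
from h import *
y=D(173)
manip.movep([.3627,-.1943,.10],[pi,0,y]); 
print(manip.move_l([.3627,-.1943,.0005],.1,max_force=8)); st()
manip.gripper_to(0,90); st()
manip.move_l([.3636,-.1763,.096],.1); st()
manip.move_l([.5036,-.1934,.096],.08,max_force=8); o=st()
im,d,W=grab("scene",2); cv2.imwrite("pics/scene4.png",cv2.resize(im[200:380,120:360,::-1],None,fx=3,fy=3))
E
```

```text
False
t 24.27 p [ 0.3632 -0.1946  0.0011] rot [-3.141e+00  1.000e-03  3.020e+00] F [-0.1  0.4  0.7] op 0.0697 gf 0.0 q6 -2.13
t 24.65 p [ 0.3633 -0.1948  0.0015] rot [-3.141e+00  1.000e-03  3.020e+00] F [-1.4  1.5  6.6] op 0.0385 gf 91.3 q6 -2.13
t 25.77 p [ 0.363  -0.176   0.0953] rot [ 3.141e+00 -1.000e-03  3.019e+00] F [-0.4  1.3 -4.4] op 0.0382 gf 90.6 q6 -2.1
t 27.69 p [ 0.5033 -0.1934  0.096 ] rot [ 3.142 -0.     3.019] F [-0.4 -0.6 -3.8] op 0.0383 gf 90.6 q6 -1.96
```

View pics/scene4.png

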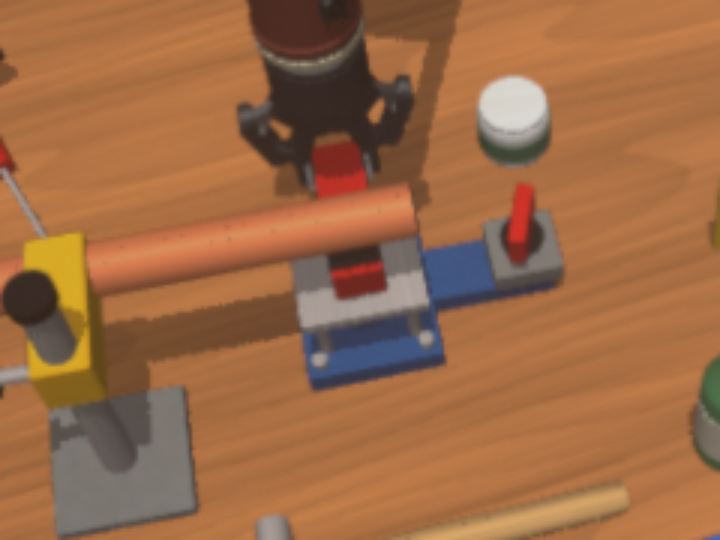

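The head is under the tube with its V at crop (355,265), central on the platform. I'll lower it, release it and measure.

```bash
python3 - <<'E'
from h import *
p=manip.observe()["eef_pos"]
print(manip.move_l([.5036,-.1934,.084],.03,max_force=4)); st()
manip.gripper_to(.07); st()
h=np.array([np.cos(D(-7)),np.sin(D(-7))])
b=np.array([.5036,-.1934])-.07*h
manip.move_l([*b,.090],.15); manip.move_l([*b,.2],.2)
manip.movep([.40,.05,.27],[pi,0,D(120)]); st()
for n in("top","scene"):
    im,d,W=grab(n,4); cv2.imwrite(f"pics/{n}5.png",cv2.resize(im[180:300,300:460,::-1] if n=="top" else im[200:380,120:360,::-1],None,fx=3 if n=="scene" else 5,fy=3 if n=="scene" else 5)[:600])
    r=sel(W,mask(im,"red"),[.45,-.26,.08],[.66,-.13,.14]); t=r[(r[:,0]<.572)&(r[:,2]<.122)]; f=r[r[:,0]>.59]
    print(n,"all",rect(r),"tail",rect(t),np.median(t[:,2]),"front",rect(f) if len(f)>5 else None)
    p=sel(W,mask(im,"grey"),[.48,-.28,.08],[.66,-.12,.097]); print("plat",rect(p),np.median(p[:,2]))
    print("knob",rect(sel(W,mask(im,"red"),[.5,-.12,.08],[.64,-.02,.11])),"tube",np.round(tubefit(W,im)[0],4))
E
```

```text
True
t 28.11 p [ 0.504  -0.1937  0.0894] rot [-3.141e+00  1.000e-03  3.019e+00] F [1.  0.6 2.5] op 0.0384 gf 91.3 q6 -1.96
t 28.52 p [ 0.5024 -0.1928  0.088 ] rot [ 3.141e+00 -3.000e-03  3.019e+00] F [ 0.1 -0.4  0.6] op 0.0699 gf 0.0 q6 -1.96
t 31.11 p [0.3998 0.0497 0.269 ] rot [-3.140e+00 -1.000e-03  2.095e+00] F [-0.9 -0.5 -0.4] op 0.0699 gf 0.0 q6 -0.6
top all (array([ 530.4, -196.5]), array([38.8, 88.3]), 83.0) tail (array([ 529.8, -196.3]), array([38.8, 86.9]), 83.5) 0.11285565539715758 front None
plat (array([ 572.8, -201.3]), array([ 98. , 108.5]), 83.1) 0.08679757870791871
knob (array([579.1, -67. ]), array([14. , 54.3]), 64.6) tube [ 5.939e-01  1.174e-01  1.660e-01 -1.000e-04]
scene all (array([ 550.7, -199.1]), array([ 38. , 129.3]), 83.5) tail (array([ 508.8, -194.4]), array([38. , 44.9]), 83.7) 0.11436572026492442 front (array([ 610.8, -205.8]), array([36.5,  8.1]), 83.1)
plat (array([ 598. , -204.7]), array([98.7, 60.6]), 83.5) 0.08885399457073007
knob (array([581.6, -67.9]), array([14.3, 53. ]), 70.5) tube [ 0.5929  0.1272  0.1677 -0.0062]
```

View pics/top5.png

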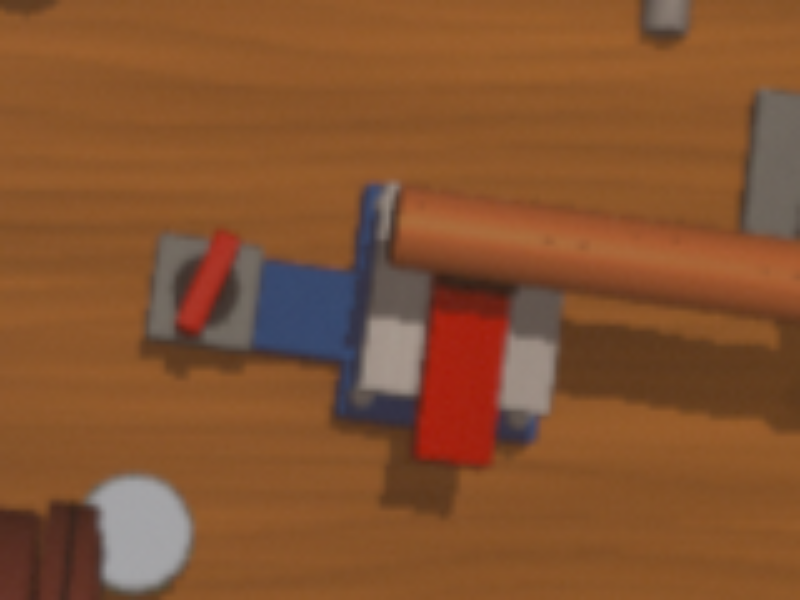

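The head is seated squarely, and its measured origin is within 1 mm of the target. The knob bar, at crop (208,283), lies at about -25.5°. I'll take a baseline of the tube height and then turn the knob about 1.85 rad of the roughly 2.0 needed.

```bash
cat >> h.py <<'E'
def base(n="scene",k=5):
    im,d,W=grab(n,k); t=tubefit(W,im)[0]
    with np.errstate(invalid='ignore'):
        m=mask(im,"copper")&(W[...,2]>.155)&(W[...,2]<.2)&(W[...,1]>-.36)&(W[...,1]<-.155)&(abs(W[...,0]-t[0]-t[1]*(W[...,1]+.2))<.02)
    m=cv2.erode(m.astype(np.uint8),np.ones((3,3)))>0
    np.savez(f"base_{n}.npz",m=m,d=d); return m.sum()
def lift(n="scene",k=5):
    # depth change of the tube surface -> rise: plane-wise via normal; report apparent rise of W z at matched tube fit too
    b=np.load(f"base_{n}.npz"); im,d,W=grab(n,k); m=b["m"]&(d>0)&(b["d"]>0)
    dd=b["d"][m]-d[m]; return np.round([1000*np.median(dd),1000*np.mean(dd[abs(dd)<.01]),m.sum()],2),np.round(1000*tubefit(W,im)[0][2],2)
def platz(k=3,n="scene"):
    im,d,W=grab(n,k)
    p=sel(W,mask(im,"grey"),[.50,-.26,.08],[.65,-.14,.125]); return np.round(1000*np.median(p[:,2]),2)
E
python3 - <<'E'
from h import *
print(base("scene"),base("top")); print(lift("scene",3),lift("top",3),platz())
c=[.580,-.0672]
manip.movep([*c,.16],[pi,0,D(154)]); manip.gripper_to(.05)
print(manip.move_l([*c,.058],.12,max_force=12)); manip.gripper_to(0,90); st()
print(lift("scene",3),platz())
for a in (118,83,48): manip.move_l([*c,.058],.15,rotation=[pi,0,D(a)])
st()
print(lift("scene",4),lift("top",3),platz())
E
```

```text
1172 1126
(array([-3.000e-02, -2.000e-02,  1.172e+03]), np.float64(167.68)) (array([0.000e+00, 7.000e-02, 1.126e+03]), np.float64(166.07)) 88.87
False
t 35.17 p [ 0.5807 -0.0673  0.0591] rot [3.141e+00 1.000e-03 2.688e+00] F [-1.2  0.1  5.5] op 0.014 gf 87.1 q6 -1.37
(array([-3.000e-02, -1.000e-02,  1.172e+03]), np.float64(167.63)) 89.18
t 37.76 p [ 0.5787 -0.0677  0.0591] rot [-3.14e+00  3.00e-03  8.38e-01] F [-9.2 -1.  12.3] op 0.0138 gf 87.8 q6 0.48
(array([-3.000e-02, -3.000e-02,  1.172e+03]), np.float64(167.71)) (array([-9.000e-02,  1.000e-02,  1.126e+03]), np.float64(166.04)) 107.47
```

```bash
python3 - <<'E'
from h import *
c=[.580,-.0672]; a=48; 
a=45
while a>20:
    manip.move_l([*c,.058],.15,rotation=[pi,0,D(a)]); manip.hold(.1)
    l=lift("scene",3); print(a,l,platz(2))
    if l[0][1]>.35 : break
    a-=2.5
print(lift("top",3)); st()
E
```

```text
45 (array([1.500e-01, 1.400e-01, 1.172e+03]), np.float64(167.85)) 107.91
42.5 (array([5.800e-01, 5.300e-01, 1.172e+03]), np.float64(168.31)) 108.27
(array([5.500e-01, 5.100e-01, 1.126e+03]), np.float64(166.49))
t 39.61 p [ 0.5786 -0.0676  0.059 ] rot [-3.14e+00  3.00e-03  7.42e-01] F [-10.9  -0.8  13.2] op 0.0139 gf 87.9 q6 0.58
```

```bash
python3 - <<'E'
from h import *
manip.gripper_to(.05); p=manip.observe()["eef_pos"]
manip.move_l([p[0],p[1],.2],.15); manip.movep([.38,.05,.30],[pi,0,D(90)]); st()
print(lift("scene",4),lift("top",4),platz())
im,d,W=grab("scene",3); r=sel(W,mask(im,"red"),[.45,-.26,.10],[.66,-.13,.16]); print(rect(r))
cv2.imwrite("pics/end_s.png",cv2.resize(im[180:380,100:500,::-1],None,fx=2,fy=2))
E
```

```text
t 42.14 p [0.3803 0.0498 0.2995] rot [-3.141  0.     1.569] F [-0.2  0.6 -0.5] op 0.05 gf 0.0 q6 -0.07
(array([4.600e-01, 4.600e-01, 1.172e+03]), np.float64(168.22)) (array([4.500e-01, 5.000e-01, 1.126e+03]), np.float64(166.47)) 108.46
(array([ 550.8, -199.6]), array([ 38.6, 128.8]), 83.0)
```

View pics/end_s.png

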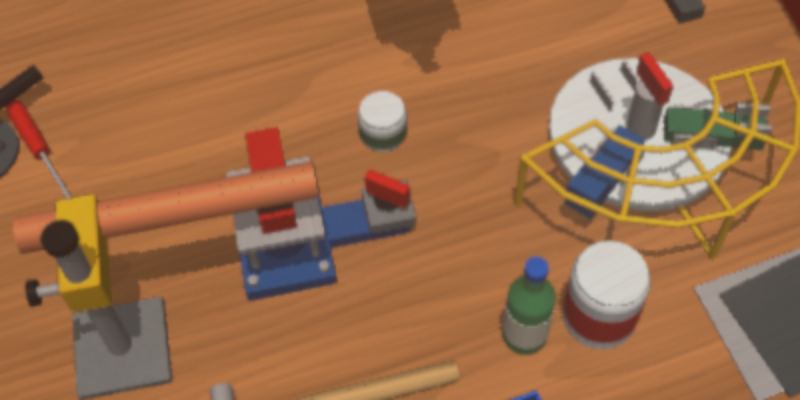

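The final view shows the head under the tube at (272,180), touching it, with a measured lift of about 0.5 mm. The blue and green heads are still in the rack and the other items I can see haven't moved.

```bash
python3 -c "
from plant import manip
print(manip.job_done())"
```

```text
the job is handed in; nothing more can be done
None
```

The job is handed in: the V-head sits squarely on the jack platform with its V centred under the tube, touching it with about 0.5 mm of lift, at about 42 s of the 72 s allowed.

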